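# Pump up the gauge tester

## Robot

A 7-joint arm with a two-finger parallel gripper is mounted at the origin on the work surface. World frame = base frame: x ahead of the robot, y to its left, z up, the work surface at z = 0. Lengths are in mm, angles in rad, forces in N, time in s.
With the tool pointing down it reaches from about 400 to 850 mm from the base axis. Payload 10.4 kg.
Tool frame: the origin (TCP) lies midway between the tips of the shut fingers; the grasp point (between the pads) lies 19 mm behind it; y points along the fingers, x is the direction in which the jaws open and shut, and the axes are right-handed (so a half turn about y gives the same grasp; the last joint's range is limited). The gripper opens to 87 mm and grips with 3 to 60 N. Pads are 19 mm wide; open, the fingers measure 117 mm over their backs; the gripper's body (75 mm by 190 mm) begins 51 mm behind the grasp point.
Start: joints at [-0.023, 0.332, -0.065, 1.46, 0.022, 1.35, -0.088], TCP at [625.025, 0.019, 185.076] pointing down, gripper open.
Joint ranges: [-2.6, 2.6], [-0.5, 2.12], [-1.47, 1.34], [0.16, 2.42], [-1.27, 4.41], [0.06, 2.06], [-2.6, 2.6]. Speed limits (rad/s): [2.22, 2.22, 2.79, 2.79, 3.14, 3.14, 3.14].

## Interface

Orientations are given as a rotation vector (axis times angle).
In Python, from workcell import manip, grab_frame gives the robot as it stands. The module is installed in compiled form; this text tells all that it offers.
- The arm moves only by the tool apply_moves, never from a script. Its argument "steps" is one flat list of numbers, 5 for each row, row after row: the closure, from -1 (fully open) to 1 (shut), so that 0 is half open, then the shift along the tool's x, y, z in mm, then the turn about the tool's y in degrees. A call has 1 to 12 rows; each row is the pose to reach, as a shift and turn from the pose commanded when the call began, along the tool's axes at that moment; what a row does not reach only later rows make up. A row lasts 1/12 s, in which the tool goes at most 41.7 mm and 7.16 degrees, less where a joint would pass 70% of its speed; a pose out of reach is approached as far as the arm can. A call with a gripper value outside its range is refused whole. The fingers move at their own pace and stop on an object; "force" is the grip in N (left out, the last holds). Time passes only in rows, so rows that repeat a pose let the fingers close. It gives the time, the measured TCP pose, the force and the opening at its end, in the units of the state.
- manip.observe(): the state, without advancing time (a new reading comes with each control period).
- grab_frame(name): name is "scene" or "side" or "wrist"; returns a dict with "color" (384x512x3 uint8, red, green, blue), "z_map" (384x512 float32, mm along the optical axis (not along the pixel's ray), 0 where there is no reading), "fov_y" (degrees; the focal length in pixels is half the picture's height over the tangent of half this angle, whatever the lens; pixels are square), "cx", "cy" (the principal point, pixels), "distortion" ([k1, k2, p1, p2, k3] as OpenCV has them; the pictures are not rectified), "world_to_cam" (4x4, takes a point from world to camera coordinates); the wrist camera has in their place "T_tool_cam" (4x4, takes a point from camera to tool coordinates, whose origin is the TCP and whose axes are the tool frame's). Camera axes: x right, y down, z forward; pixel columns grow to the right and rows downward; lengths in mm; the calibration is good to about 2 mm. A picture is of the moment at which its call begins: read the wrist's pose just before it.
- manip.finish_job(): hands the job in, once; it reports no verdict.
The state is a dict: "t": time; "joint_positions": joint angles; "joint_vel": joint speeds; "tau": joint torques, N m; "eef_pos": TCP position; "ee_rot": TCP orientation; "contact_force": force on the tool from outside, world axes, zero at the start; "torque": the same for the moment, N m; "finger_gap": finger opening in mm.
Only numpy, scipy, OpenCV 4.12 (cv2) and the standard library are available. Lean on these libraries where they do the work, as an engineer would, in place of code of your own. Each camera call takes 0.05 s, during which the arm holds its last target. There are 200 camera calls.

## Task

Charge the blood-pressure gauge tester with air: push its teal pump knob down with the fingertips and let it spring back, stroke after stroke, until the red indicator pin stands fully out, then leave the knob fully up and the pin out. The pin must come out by pumping alone: do not touch it or the brass vent screw, and leave the loose things around the tester standing where they are.

Things in the scene. Friction and masses are not known exactly. Their poses are not given: they have to be found in the camera images.
- tester: Benchtop unit screwed to the desk; grey base 145 x 215 mm (x by y), its top 22 mm up. Origin: at the desk's surface, under the centre; z up. In its frame (mm): black pump barrel, diameter 44, at x -30, y 60, to z 106; white turret with the pin, diameter 34, at x -30, y -10, to z 88; gauge, diameter 56, at x -30, y -75, to z 107; steel cylinder, diameter 60, along y at x 36, to z 93
- knob_top (a point): Centre of the flat top of the teal pump knob (diameter 48 mm, top face flat over 42 mm, 18 mm thick). At rest it stands 160 mm above the desk; fully pressed, 130 mm, which is still above everything else on the tester. It moves straight down and up only
- plunger (a joint): Travel of the pump knob in m: 0 = fully up (rest), 0.030 = fully down on its stop. A spring returns it within about 0.3 s when let go; the push needed grows from about 5 N at the top to about 11 N at the bottom
- indicator (a joint): How far the pin is out, in m: 0 = in, 0.020 = fully out, on its stop. Starts in. A full down stroke raises it about 4 mm (13 % of the down travel; short strokes raise it less); on the up stroke it stays put, within 0.5 mm, and it does not leak down. Once it is fully out, more strokes only blow off through a relief valve and do no harm. The gauge's needle follows it
- pin_tip (a point): Centre of the top end of the red indicator pin (diameter 14 mm, pointing up out of the white turret): 90 mm above the desk when in, 110 mm when fully out. Below its 16 mm of red is a 6 mm green band, which shows above the turret's dark cap only when the pin is nearly or fully out
- indicator_pin: The indicator pin itself; origin at the centre of its top end, z up. Not to be touched
- vent_screw: Brass vent screw, diameter 17 mm, shut; sticks out 15 mm from the tester's aluminium manifold towards the tester's -x, 33 mm above the desk. Origin where it enters the manifold. Not to be touched
- electrode_cup: Bystander: open stainless electrode cup, diameter 46 mm, 42 mm high, standing loose; origin at the centre of its underside
- grip_electrode: Bystander: brass grip electrode with a red collar, diameter 31 mm, 109 mm high, standing loose on end; origin at the centre of its underside
- gel_bottle: Bystander: white plastic bottle with a blue cap, diameter 44 mm, 115 mm high, standing loose; origin at the centre of its underside
- spare_gauge: Bystander: blue round gauge lying loose on its back, diameter 54 mm, 25 mm high, with a 14 mm brass stem; origin at the centre of its underside
- console: Fixed black diagnostic console with screen and teal keys, 250 x 360 mm (x by y), 47 mm high (knob and cup on it to 80 mm), to the right of the work; origin at the centre of its underside

How it is judged (in metres and radians):
On the way:
1. the indicator pin is pumped fully out (value of joint indicator above 0.0185 m), for 0.2 s.
At the end, for the whole second after the job is handed in: The indicator pin is fully out (over 18.5 of 20 mm), the pump knob is back up (within 2 mm), and the four loose bystanders are within 20 mm of where they were (value of joint indicator above 0.0185 m and value of joint plunger below 0.002 m and distance of each of electrode_cup, grip_electrode, gel_bottle, spare_gauge from where it was at the start of the episode below 0.02 m); the robot touches nothing.
It fails at once if the indicator pin is touched (over 1 N) (contact force between any of the fingers, the arm and indicator_pin above 1 N).
It fails at once if the vent screw is touched (over 1 N) (contact force between any of the fingers, the arm and vent_screw above 1 N).
It fails at once if a bystander is lifted or pushed over 20 mm (distance of any of electrode_cup, grip_electrode, gel_bottle, spare_gauge from where it was at the start of the episode above 0.02 m).
It also fails if it takes over 48 s, if anything falls off the work surface, if the arm or the gripper's body presses on something with over 40 N, if the wrist force passes 120 N, or if a joint passes its speed limit or range.

## Working session

There is one attempt and no reset: what is moved stays moved. The work goes in short steps, Python scripts to look and compute and a tool call to move; the robot and the scene stay as the last step left them, time stands still between calls to the robot, and variables do not carry over. Pictures are saved under pics/ and viewed, about 8 in all and at most 12, crops included, and the job is handed in when it is done.

Besides the shell and the picture viewer there is one more tool, called after "Emit:" in YAML: its name, and indented under it one key for each argument. apply_moves: Moves the arm, as the interface text tells. Its arguments: {"type":"object","properties":{"steps":{"type":"array","items":{"type":"number"}},"force":{"type":"number"}},"required":["steps"]}

```bash
mkdir -p pics
cat > h.py <<'E'
import numpy as np, cv2
from workcell import manip, grab_frame
from scipy.spatial.transform import Rotation as R
def K(f):
    h=f["color"].shape[0]; F=h/2/np.tan(np.radians(f["fov_y"])/2)
    return np.array([[F,0,f["cx"]],[0,F,f["cy"]],[0,0,1.]])
def c2w(f,s=None):
    if "world_to_cam" in f: return np.linalg.inv(f["world_to_cam"])
    T=np.eye(4);T[:3,:3]=R.from_rotvec(s["ee_rot"]).as_matrix();T[:3,3]=s["eef_pos"]
    return T@f["T_tool_cam"]
def cloud(f,s=None):
    h,w=f["z_map"].shape; u,v=np.meshgrid(np.arange(w),np.arange(h))
    p=cv2.undistortPoints(np.stack([u,v],-1).reshape(-1,1,2).astype(float),K(f),np.array(f["distortion"])).reshape(h,w,2)
    P=np.dstack([p,np.ones((h,w))])*f["z_map"][...,None]
    T=c2w(f,s); return P@T[:3,:3].T+T[:3,3]
E
python3 - <<'E'
from h import *
s=manip.observe();print(s)
ims=[]
for n in("scene","side","wrist"):
    s=manip.observe();f=grab_frame(n);np.savez(f"pics/{n}.npz",c=f["color"],P=cloud(f,s))
    ims.append(f["color"])
    c=f["color"];P=cloud(f,s)
    h=cv2.cvtColor(c,cv2.COLOR_RGB2HSV)
    m=(h[...,0]>78)&(h[...,0]<100)&(h[...,1]>90)&(h[...,2]>50)&(abs(P[...,2]-160)<4)
    v,u=np.nonzero(m);print(n,m.sum(), (u.mean(),v.mean(),P[m].mean(0),P[m].min(0),P[m].max(0)) if m.sum() else "")
cv2.imwrite("pics/a.png",cv2.cvtColor(cv2.resize(np.vstack([np.hstack(ims[:2]),np.hstack([ims[2],ims[2]*0])]),(800,600)),cv2.COLOR_RGB2BGR))
E
```

```text
{'t': 0.0, 'joint_positions': array([-0.02260553,  0.33287507, -0.06469238,  1.46091376,  0.0216052 ,
        1.3498916 , -0.08853268]), 'joint_vel': array([-2.76079640e-05,  1.68437355e-04,  3.26464314e-04, -1.09591318e-03,
       -1.56085312e-04,  9.38982197e-05, -7.80009260e-04]), 'tau': array([-1.20520472e-04, -6.23245955e+01,  2.44190963e-02, -3.89891267e+01,
       -6.13984605e-02,  3.97891912e-02,  1.87085252e-04]), 'eef_pos': array([ 6.24575201e+02, -1.06006956e-02,  1.84265116e+02]), 'ee_rot': array([-1.57086693e+00,  1.10205278e-03,  1.08192708e-03]), 'contact_force': array([-0.43274337,  0.14121481, -0.47209883]), 'torque': array([-0.02535777,  0.022998  ,  0.00365319]), 'finger_gap': 87.05985076404781}
scene 67 (np.float64(297.97014925373134), np.float64(154.19402985074626), array([519.65660341,  44.47027663, 160.06865315]), array([492.6732    ,  27.50912708, 156.09658528]), array([538.38922061,  65.8654917 , 163.80863893]))
side 253 (np.float64(257.5810276679842), np.float64(234.62450592885375), array([513.31754854,  50.88353461, 160.65341367]), array([490.43711533,  27.08452849, 156.11238815]), array([536.9370242 ,  71.5922189 , 163.89599899]))
wrist 2109 (np.float64(130.26268373636793), np.float64(150.19819819819818), array([516.29731846,  49.56395227, 158.97470699]), array([492.98878969,  26.55724971, 156.01253916]), array([538.67381975,  71.70930325, 161.23829613]))
```

View pics/a.png

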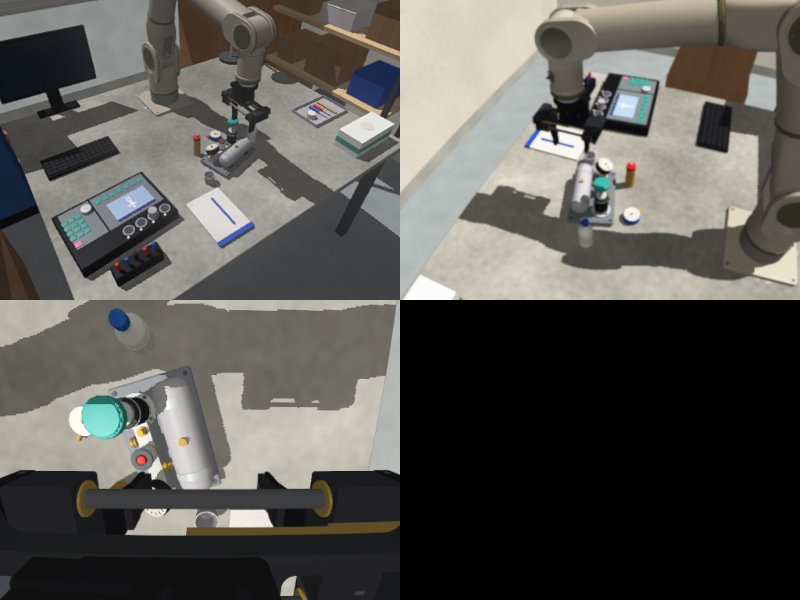

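The knob top is at about (516, 49, 160). The tool axes are x = world x, y = down and z = world y. I'll shut the fingers and move above the knob.

Emit:
apply_moves:
  steps: [1, 0, -10, 0, 0, 1, -20, -10, 10, 0, 1, -50, -10, 25, 0, 1, -80, -10, 40, 0, 1, -109, -10, 49, 0, 1, -109, -10, 49, 0, 1, -109, -10, 49, 0, 1, -109, -10, 49, 0, 1, -109, -10, 49, 0, 1, -109, -10, 49, 0]
  force: 20

```text
t: 0.98
eef_pos: [516.7, 48.5, 195.0]
ee_rot: [-1.571, 0.001, -0.001]
contact_force: [0.1, 0.3, -0.5]
finger_gap: 28.3
```

Run:
```python
from h import *
ims=[]
for n in("scene","side","wrist"):
    s=manip.observe();f=grab_frame(n);c=f["color"];P=cloud(f,s)
    h=cv2.cvtColor(c,cv2.COLOR_RGB2HSV)
    m=(h[...,0]>78)&(h[...,0]<100)&(h[...,1]>90)&(h[...,2]>50)&(abs(P[...,2]-160)<4)&(abs(P[...,0]-516)<40)
    print(n,m.sum(),(P[m].mean(0),P[m].min(0),P[m].max(0)) if m.sum() else "")
    if n=="side": c=cv2.resize(c[150:330,170:410],(512,384))
    if n=="scene": c=cv2.resize(c[90:240,220:420],(512,384))
    ims.append(c)
print(s["t"],s["eef_pos"],s["contact_force"],s["finger_gap"])
cv2.imwrite("pics/b.png",cv2.cvtColor(cv2.resize(np.vstack([np.hstack(ims[:2]),np.hstack([ims[2],ims[2]*0])]),(800,600)),cv2.COLOR_RGB2BGR))
```

```text
scene 88 (array([517.84363746,  45.87098124, 160.00450451]), array([494.62257819,  26.62957907, 156.02074007]), array([539.83413985,  68.09638857, 163.79422684]))
side 245 (array([513.09160073,  50.90796651, 160.85561419]), array([491.25211962,  26.46885512, 156.13553455]), array([537.02586198,  71.11725158, 163.99122555]))
wrist 1706 (array([514.64879526,  50.54800424, 158.9359225 ]), array([492.01572813,  27.58836449, 156.00125361]), array([536.80107041,  72.27949567, 161.59858784]))
1.0833 [516.4561223   48.68039936 194.83955403] [ 0.65400667 -0.01928944 -0.14873514] 20.291189557140882
```

View pics/b.png

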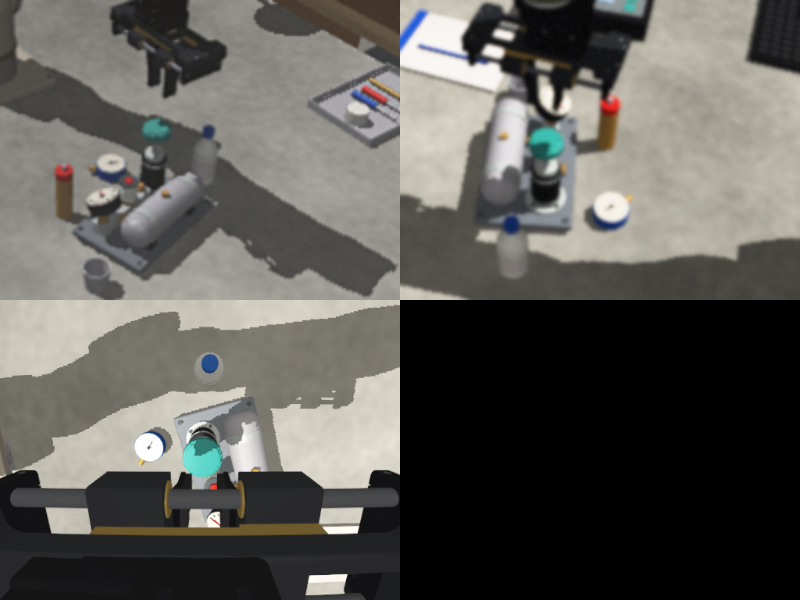

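The fingers are above the knob to within about 2 mm. I'll correct that and make a first, careful stroke.

Emit:
apply_moves:
  steps: [1, -2, 0, 1, 0, 1, -2, 10, 1, 0, 1, -2, 20, 1, 0, 1, -2, 30, 1, 0, 1, -2, 40, 1, 0, 1, -2, 50, 1, 0, 1, -2, 58, 1, 0, 1, -2, 63, 1, 0, 1, -2, 63, 1, 0, 1, -2, 63, 1, 0]

```text
t: 1.97
eef_pos: [514.0, 50.0, 132.0]
ee_rot: [-1.571, 0.0, 0.0]
contact_force: [0.1, 0.7, -0.3]
finger_gap: 0.5
```

Run:
```python
from h import *
ims=[]
for n in("scene","side"):
    s=manip.observe();f=grab_frame(n);c=f["color"]
    c=cv2.resize(c[150:270,210:370] if n=="side" else c[120:240,220:380],(400,300));ims.append(c)
print(s["t"],s["eef_pos"],s["contact_force"],s["torque"],s["finger_gap"])
cv2.imwrite("pics/c.png",cv2.cvtColor(np.hstack(ims),cv2.COLOR_RGB2BGR))
```

```text
2.0167 [514.29152394  50.05942672 132.39127588] [-0.36978201 -0.3465885   0.09812625] [ 0.03792499 -0.00065899 -0.00690135] 0.16487723875685129
```

View pics/c.png

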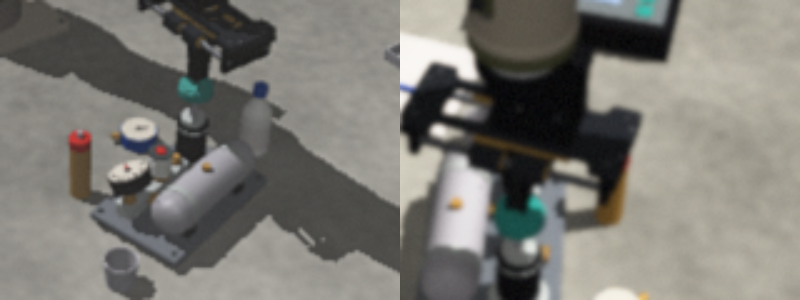

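The force reading is zero and the knob still looks up, although the TCP reads z = 132. I'll measure where the fingertips actually are from the depth images.

Run:
```python
from h import *
ims=[]
for n in("scene","side","wrist"):
    s=manip.observe();f=grab_frame(n);c=f["color"];P=cloud(f,s)
    h=cv2.cvtColor(c,cv2.COLOR_RGB2HSV)
    t=(h[...,0]>78)&(h[...,0]<100)&(h[...,1]>90)&(h[...,2]>50)&(P[...,2]>110)&(P[...,2]<180)&(abs(P[...,0]-516)<40)
    d=(c.max(2)<60)&(P[...,2]>112)&(P[...,2]<230)&(abs(P[...,0]-516)<60)&(abs(P[...,1]-50)<60)
    print(n,"teal",t.sum(),np.percentile(P[t],[2,50,98],axis=0).round() if t.sum() else "")
    for z in range(110,230,10):
        q=d&(P[...,2]>=z)&(P[...,2]<z+10)
        if q.sum()>3: print("  dark",z,q.sum(),np.percentile(P[q],[5,50,95],axis=0)[:,:2].round().tolist())
    if n!="wrist":
        T=np.linalg.inv(c2w(f)); 
        for X in ([514.3,50,132.4],[514.3,50,160]):
            print(cv2.projectPoints(np.array([X]),cv2.Rodrigues(T[:3,:3])[0],T[:3,3],K(f),np.array(f["distortion"]))[0].ravel())
    c=c[120:240,220:380] if n=="scene" else c[180:270,230:350] if n=="side" else c[150:384,50:362]
    ims.append(cv2.resize(c,(400,300),interpolation=cv2.INTER_CUBIC))
ims.append(ims[0]*0)
cv2.imwrite("pics/d.png",cv2.cvtColor(np.vstack([np.hstack(ims[:2]),np.hstack(ims[2:])]),cv2.COLOR_RGB2BGR))
```

```text
scene teal 99 [[499.  26. 147.]
 [523.  40. 159.]
 [536.  63. 163.]]
  dark 160 5 [[499.0, 46.0], [512.0, 51.0], [515.0, 61.0]]
  dark 170 16 [[506.0, 39.0], [520.0, 43.0], [525.0, 56.0]]
  dark 180 20 [[508.0, 41.0], [521.0, 45.0], [525.0, 56.0]]
  dark 190 16 [[509.0, 41.0], [521.0, 44.0], [526.0, 57.0]]
  dark 200 20 [[510.0, 39.0], [524.0, 43.0], [528.0, 54.0]]
  dark 210 21 [[505.0, 39.0], [523.0, 42.0], [529.0, 54.0]]
  dark 220 5 [[525.0, 41.0], [530.0, 43.0], [531.0, 46.0]]
[297.6611501  159.52169302]
[298.25710688 152.82578644]
side teal 231 [[493.  34. 148.]
 [508.  59. 161.]
 [533.  71. 169.]]
  dark 160 13 [[513.0, 38.0], [528.0, 49.0], [532.0, 51.0]]
  dark 170 19 [[505.0, 57.0], [515.0, 58.0], [521.0, 60.0]]
  dark 180 24 [[505.0, 56.0], [514.0, 58.0], [521.0, 60.0]]
  dark 190 26 [[505.0, 55.0], [515.0, 58.0], [523.0, 60.0]]
  dark 200 32 [[503.0, 56.0], [513.0, 58.0], [524.0, 60.0]]
  dark 210 21 [[503.0, 57.0], [519.0, 59.0], [526.0, 60.0]]
  dark 220 9 [[519.0, 58.0], [523.0, 59.0], [525.0, 61.0]]
[257.16531958 242.02570229]
[257.29548343 234.38077221]
wrist teal 1316 [[496.  58. 149.]
 [515.  65. 158.]
 [533.  73. 170.]]
  dark 170 148 [[507.0, 60.0], [515.0, 60.0], [523.0, 62.0]]
  dark 180 185 [[508.0, 60.0], [515.0, 60.0], [522.0, 62.0]]
  dark 190 191 [[509.0, 59.0], [515.0, 60.0], [521.0, 62.0]]
  dark 200 8 [[509.0, 60.0], [513.0, 62.0], [521.0, 62.0]]
  dark 210 442 [[510.0, 43.0], [516.0, 49.0], [519.0, 54.0]]
  dark 220 43 [[510.0, 50.0], [510.0, 55.0], [520.0, 59.0]]
```

View pics/d.png

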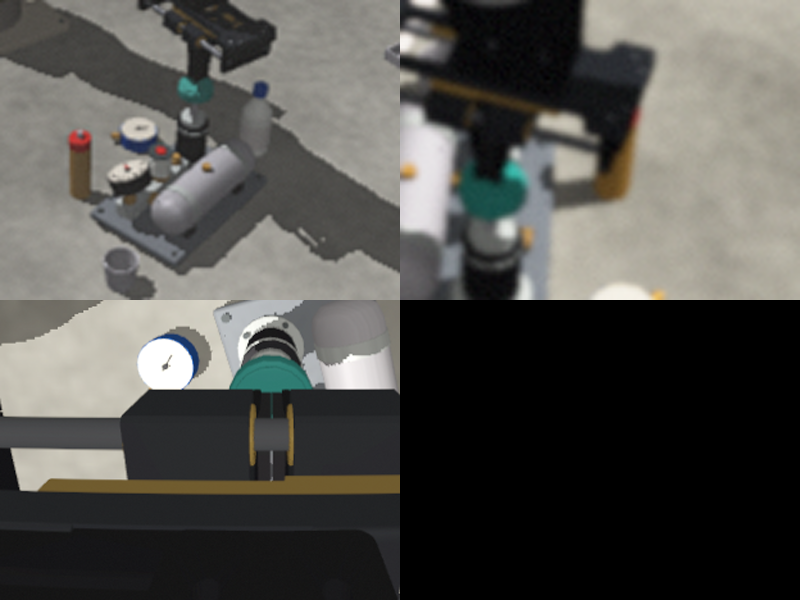

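Body and finger depths don't fit a tip at z = 132, and the tips may end near z = 165. I'll back up so they show clearly and measure the tip height.

Emit:
apply_moves:
  steps: [1, 0, -20, 0, 0, 1, 0, -45, 0, 0, 1, 0, -68, 0, 0, 1, 0, -68, 0, 0, 1, 0, -68, 0, 0]

```text
t: 2.63
eef_pos: [514.9, 50.2, 201.5]
ee_rot: [-1.57, -0.002, -0.002]
contact_force: [-0.6, -0.1, -0.6]
finger_gap: 0.5
```

Run:
```python
from h import *
ims=[]
for n in("scene","side","wrist"):
    s=manip.observe();f=grab_frame(n);c=f["color"].copy();P=cloud(f,s)
    d=(c.max(2)<70)&(P[...,2]>165)&(P[...,2]<280)&(abs(P[...,0]-515)<25)&(abs(P[...,1]-50)<25)
    print(n,[(z,int((d&(P[...,2]>=z)&(P[...,2]<z+8)).sum())) for z in range(165,280,8)])
    if n!="wrist":
        T=np.linalg.inv(c2w(f)); 
        p=cv2.projectPoints(np.array([[*s["eef_pos"]]]),cv2.Rodrigues(T[:3,:3])[0],T[:3,3],K(f),np.array(f["distortion"]))[0].ravel()
        print(p); c[int(round(p[1])),int(round(p[0]))]=[255,0,255]
    c=c[100:220,220:380] if n=="scene" else c[160:280,190:350] if n=="side" else c[150:384,50:362]
    ims.append(cv2.resize(c,(400,300),interpolation=cv2.INTER_NEAREST))
print(s["t"],s["eef_pos"],s["contact_force"])
ims.append(ims[0]*0)
cv2.imwrite("pics/e.png",cv2.cvtColor(np.vstack([np.hstack(ims[:2]),np.hstack(ims[2:])]),cv2.COLOR_RGB2BGR))
```

```text
scene [(165, 0), (173, 0), (181, 0), (189, 0), (197, 0), (205, 0), (213, 0), (221, 0), (229, 0), (237, 8), (245, 20), (253, 16), (261, 17), (269, 20), (277, 4)]
[299.34307178 142.47238183]
side [(165, 0), (173, 0), (181, 0), (189, 0), (197, 0), (205, 0), (213, 0), (221, 0), (229, 0), (237, 12), (245, 18), (253, 24), (261, 26), (269, 25), (277, 16)]
[257.53523781 222.66569892]
wrist [(165, 0), (173, 0), (181, 0), (189, 0), (197, 0), (205, 0), (213, 0), (221, 0), (229, 0), (237, 94), (245, 136), (253, 152), (261, 111), (269, 2), (277, 0)]
2.7333 [513.73508632  49.99051185 199.51891109] [-0.06731935 -0.1041842  -0.81862433]
```

View pics/e.png

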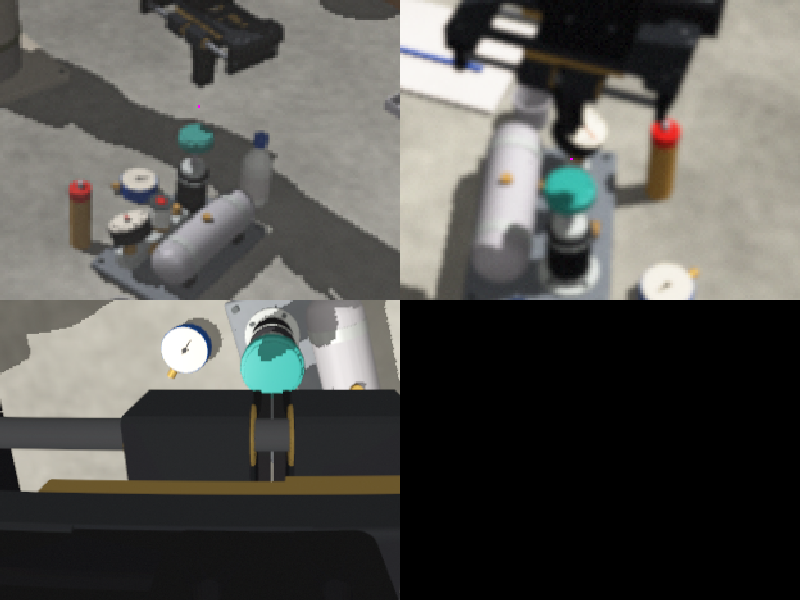

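All three cameras show the tips at z ≈ 237 while the TCP reads 200, so the reported TCP is about 37 mm below the real fingertips. The first descent never reached the knob. Contact should come at a reading of about 123, and full press at about 93. I'll press by feel.

Emit:
apply_moves:
  steps: [1, 0, 20, 0, 0, 1, 0, 45, 0, 0, 1, 0, 65, 0, 0, 1, 0, 72, 0, 0, 1, 0, 80, 0, 0, 1, 0, 88, 0, 0, 1, 0, 92, 0, 0, 1, 0, 92, 0, 0, 1, 0, 92, 0, 0]

```text
t: 3.53
eef_pos: [513.8, 50.0, 108.8]
ee_rot: [-1.571, 0.0, 0.0]
contact_force: [-4.5, -0.8, 6.1]
finger_gap: 0.7
```

Emit:
apply_moves:
  steps: [1, 0, 5, 0, 0, 1, 0, 9, 0, 0, 1, 0, 11, 0, 0, 1, 0, 11, 0, 0, 1, 0, 11, 0, 0]

```text
t: 3.95
eef_pos: [514.4, 50.1, 98.4]
ee_rot: [-1.571, -0.001, -0.001]
contact_force: [-3.8, -0.4, 6.9]
finger_gap: 0.4
```

```bash
cat > chk.py <<'E'
from h import *
import sys
ims=[]
for n in("scene","side"):
    s=manip.observe();f=grab_frame(n);c=f["color"];P=cloud(f,s)
    h=cv2.cvtColor(c,cv2.COLOR_RGB2HSV)
    t=(h[...,0]>78)&(h[...,0]<100)&(h[...,1]>90)&(h[...,2]>50)&(P[...,2]>80)&(P[...,2]<180)&(abs(P[...,0]-516)<40)&(abs(P[...,1]-50)<40)
    print(n,"teal",t.sum(),np.percentile(P[t],[2,50,90],axis=0).round())
    c=c[120:240,220:380] if n=="scene" else c[180:300,190:350]
    ims.append(cv2.resize(c,(400,300),interpolation=cv2.INTER_NEAREST))
print(s["t"],s["eef_pos"],s["contact_force"],s["torque"])
cv2.imwrite(sys.argv[1],cv2.cvtColor(np.hstack(ims),cv2.COLOR_RGB2BGR))
E
python3 chk.py pics/f.png
```

```text
scene teal 81 [[500.  26. 123.]
 [526.  37. 133.]
 [535.  54. 137.]]
side teal 206 [[493.  32. 121.]
 [506.  61. 135.]
 [530.  69. 138.]]
4.0 [514.45093858  50.077691    98.40627348] [-4.24207011 -1.31852652  8.17590734] [-0.12081578  0.97157237 -0.03011193]
```

View pics/f.png

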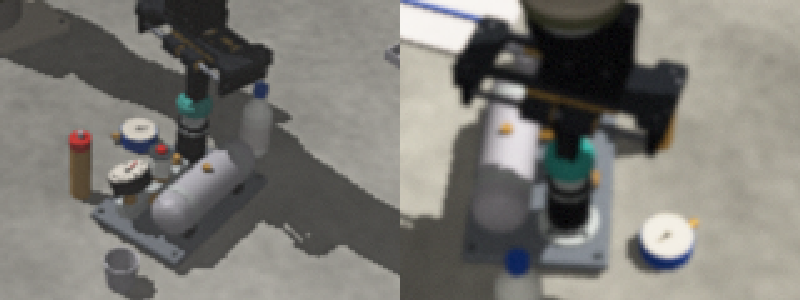

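The knob is at about 136 mm (roughly 25 mm pressed) and the tips sit centred on it. I'll finish to the stop, then let it spring back.

Emit:
apply_moves:
  steps: [1, 0, 4, 0, 0, 1, 0, 6, 0, 0, 1, 0, 6, 0, 0]

```text
t: 4.3
eef_pos: [514.6, 50.1, 92.9]
ee_rot: [-1.571, -0.001, -0.001]
contact_force: [-6.0, -0.9, 13.1]
finger_gap: -0.0
```

Emit:
apply_moves:
  steps: [1, 0, -15, 0, 0, 1, 0, -36, 0, 0, 1, 0, -36, 0, 0, 1, 0, -36, 0, 0, 1, 0, -36, 0, 0, 1, 0, -25, 0, 0, 1, 0, -15, 0, 0, 1, 0, -7, 0, 0, 1, 0, -1, 0, 0, 1, 0, 1, 0, 0, 1, 0, 1, 0, 0, 1, 0, 1, 0, 0]

```text
t: 5.3
eef_pos: [515.1, 50.2, 92.7]
ee_rot: [-1.571, -0.002, -0.002]
contact_force: [-11.1, -2.7, 35.1]
finger_gap: 0.4
```

The stop is felt: 35 N at a reading of 92.7. More strokes now, 1 mm shallower.

Emit:
apply_moves:
  steps: [1, 0, -15, 0, 0, 1, 0, -37, 0, 0, 1, 0, -37, 0, 0, 1, 0, -37, 0, 0, 1, 0, -37, 0, 0, 1, 0, -26, 0, 0, 1, 0, -16, 0, 0, 1, 0, -8, 0, 0, 1, 0, -2, 0, 0, 1, 0, 1, 0, 0, 1, 0, 1, 0, 0, 1, 0, 0, 0, 0]

```text
t: 6.3
eef_pos: [514.5, 50.1, 92.8]
ee_rot: [-1.571, -0.001, -0.001]
contact_force: [-12.5, -1.3, 31.9]
finger_gap: 0.3
```

Emit:
apply_moves:
  steps: [1, 0, -15, 0, 0, 1, 0, -37, 0, 0, 1, 0, -37, 0, 0, 1, 0, -37, 0, 0, 1, 0, -37, 0, 0, 1, 0, -26, 0, 0, 1, 0, -16, 0, 0, 1, 0, -8, 0, 0, 1, 0, -2, 0, 0, 1, 0, 0, 0, 0, 1, 0, 0, 0, 0, 1, 0, 0, 0, 0]

```text
t: 7.3
eef_pos: [514.4, 50.1, 92.6]
ee_rot: [-1.571, -0.001, -0.001]
contact_force: [-16.6, -2.6, 41.8]
finger_gap: 0.5
```

Emit:
apply_moves:
  steps: [1, 0, -15, 0, 0, 1, 0, -37, 0, 0, 1, 0, -37, 0, 0, 1, 0, -37, 0, 0, 1, 0, -37, 0, 0, 1, 0, -26, 0, 0, 1, 0, -16, 0, 0, 1, 0, -8, 0, 0, 1, 0, -2, 0, 0, 1, 0, 0, 0, 0, 1, 0, 0, 0, 0, 1, 0, 0, 0, 0]

```text
t: 8.3
eef_pos: [514.4, 50.0, 92.7]
ee_rot: [-1.571, -0.001, -0.001]
contact_force: [-16.9, -2.4, 42.0]
finger_gap: 0.6
```

Emit:
apply_moves:
  steps: [1, 0, -15, 0, 0, 1, 0, -37, 0, 0, 1, 0, -37, 0, 0, 1, 0, -37, 0, 0, 1, 0, -37, 0, 0, 1, 0, -26, 0, 0, 1, 0, -16, 0, 0, 1, 0, -8, 0, 0, 1, 0, -2, 0, 0, 1, 0, 0, 0, 0, 1, 0, 0, 0, 0, 1, 0, 0, 0, 0]

```text
t: 9.3
eef_pos: [514.4, 50.1, 92.6]
ee_rot: [-1.571, -0.001, -0.001]
contact_force: [-17.1, -2.8, 42.3]
finger_gap: 0.6
```

Emit:
apply_moves:
  steps: [1, 0, -15, 0, 0, 1, 0, -37, 0, 0, 1, 0, -60, 0, 0, 1, 0, -90, 0, 0, 1, 0, -120, 0, 0, 1, 0, -120, 0, 0, 1, 0, -120, 0, 0]

```text
t: 9.88
eef_pos: [514.5, 50.1, 209.8]
ee_rot: [-1.571, -0.001, -0.001]
contact_force: [1.0, 0.3, -1.1]
finger_gap: 0.5
```

```bash
python3 chk.py pics/g.png
python3 - <<'E'
from h import *
s=manip.observe();f=grab_frame("wrist");P=cloud(f,s);c=f["color"]
h=cv2.cvtColor(c,cv2.COLOR_RGB2HSV)
for n in("scene","side","wrist"):
    s=manip.observe();f=grab_frame(n);P=cloud(f,s);h=cv2.cvtColor(f["color"],cv2.COLOR_RGB2HSV)
    red=((h[...,0]<6)|(h[...,0]>174))&(h[...,1]>120)&(abs(P[...,0]-515)<40)&(abs(P[...,1]+20)<50)&(P[...,2]>75)&(P[...,2]<130)
    print(n,red.sum(),np.percentile(P[red],[10,50,95],axis=0).round() if red.sum() else "")
g=cv2.imread("pics/g.png"); w=cv2.cvtColor(f["color"][100:334,50:362],cv2.COLOR_RGB2BGR)
cv2.imwrite("pics/g.png",np.vstack([g,np.hstack([cv2.resize(w,(400,300)),g[:,:400]*0])]))
E
```

```text
scene teal 122 [[497.  26. 146.]
 [520.  43. 159.]
 [534.  60. 162.]]
side teal 300 [[493.  32. 148.]
 [512.  55. 161.]
 [529.  69. 163.]]
9.9333 [513.6702445   49.93574055 208.47410098] [ 0.09124869 -0.06681397  0.11347581] [-0.01733738  0.04539932 -0.0076182 ]
scene 18 [[530. -23.  98.]
 [534. -20. 107.]
 [539. -14. 114.]]
side 28 [[528. -58.  77.]
 [535. -21. 111.]
 [546. -15. 114.]]
wrist 0
```

View pics/g.png

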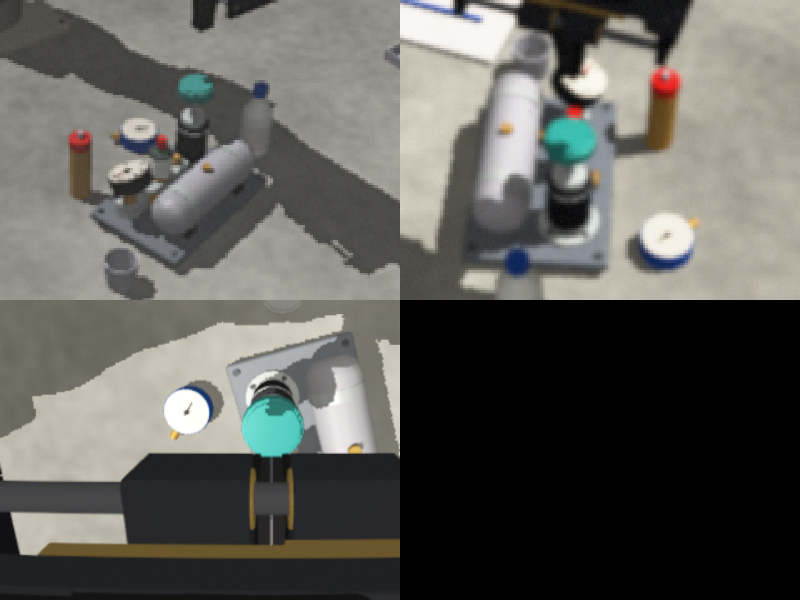

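The pin reads about 110 mm, so it looks fully out, and the knob is up at 160. Extra strokes do no harm, so I'll add two for margin, then rise clear and check again.

Emit:
apply_moves:
  steps: [1, 0, 30, 0, 0, 1, 0, 60, 0, 0, 1, 0, 80, 0, 0, 1, 0, 90, 0, 0, 1, 0, 100, 0, 0, 1, 0, 110, 0, 0, 1, 0, 117, 0, 0, 1, 0, 119, 0, 0, 1, 0, 119, 0, 0, 1, 0, 119, 0, 0]

```text
t: 11.02
eef_pos: [513.3, 49.9, 92.9]
ee_rot: [-1.571, 0.001, 0.001]
contact_force: [-12.3, -2.6, 19.1]
finger_gap: 0.1
```

Emit:
apply_moves:
  steps: [1, 0, -15, 0, 0, 1, 0, -36, 0, 0, 1, 0, -36, 0, 0, 1, 0, -36, 0, 0, 1, 0, -36, 0, 0, 1, 0, -26, 0, 0, 1, 0, -16, 0, 0, 1, 0, -8, 0, 0, 1, 0, -2, 0, 0, 1, 0, 0, 0, 0, 1, 0, 0, 0, 0, 1, 0, 0, 0, 0]

```text
t: 12.02
eef_pos: [514.9, 50.2, 92.8]
ee_rot: [-1.571, -0.002, -0.002]
contact_force: [-7.5, -0.9, 25.8]
finger_gap: -0.0
```

Emit:
apply_moves:
  steps: [1, 0, -15, 0, 0, 1, 0, -37, 0, 0, 1, 0, -70, 0, 0, 1, 0, -105, 0, 0, 1, 0, -140, 0, 0, 1, 0, -170, 0, 0, 1, 0, -190, 0, 0, 1, 0, -190, 0, 0, 1, 0, -190, 0, 0, 1, 0, -190, 0, 0, 1, 0, -190, 0, 0]

```text
t: 12.93
eef_pos: [513.4, 49.9, 279.1]
ee_rot: [-1.571, 0.002, 0.002]
contact_force: [0.3, -0.8, -0.8]
finger_gap: 0.5
```

```bash
python3 chk.py pics/i.png
python3 - <<'E'
from h import *
o=[]
for n in("scene","side"):
    f=grab_frame(n);P=cloud(f);c=f["color"];h=cv2.cvtColor(c,cv2.COLOR_RGB2HSV)
    red=((h[...,0]<6)|(h[...,0]>174))&(h[...,1]>120)&(abs(P[...,0]-534)<14)&(abs(P[...,1]+20)<14)&(P[...,2]>75)&(P[...,2]<130)
    v,u=np.nonzero(red);print(n,red.sum(),np.percentile(P[red],[10,50,95],axis=0).round(),u.mean(),v.mean())
    y,x=int(v.mean()),int(u.mean());o.append(cv2.resize(c[y-18:y+18,x-24:x+24],(400,300),interpolation=cv2.INTER_NEAREST))
    # bystander drift vs. first frame
    P0=np.load(f"pics/{n}.npz");a=P0["P"];d=np.abs(c.astype(int)-P0["c"]).max(2)>60
    q=d&(P[...,2]<130)&(P[...,2]>8)&(abs(P[...,0]-530)<200)&(abs(P[...,1])<200);v,u=np.nonzero(q);print("changed",q.sum(),np.c_[u,v,P[q].round()][::max(1,q.sum()//12)].astype(int).tolist())
g=cv2.imread("pics/i.png")
cv2.imwrite("pics/i.png",np.vstack([g,cv2.cvtColor(np.hstack(o),cv2.COLOR_RGB2BGR)]))
E
```

```text
scene teal 122 [[497.  27. 146.]
 [519.  43. 160.]
 [535.  61. 162.]]
side teal 302 [[493.  31. 148.]
 [512.  55. 161.]
 [529.  68. 163.]]
12.9833 [513.40887234  49.90325283 279.31330522] [-0.1790085  -0.84833363  0.1612401 ] [0.06178905 0.03873337 0.0084493 ]
scene 18 [[529. -23.  98.]
 [535. -20. 109.]
 [539. -13. 112.]] 284.1666666666667 176.27777777777777
changed 86 [[323, 152, 515, 164, 117], [322, 159, 523, 155, 96], [323, 160, 529, 154, 95], [324, 161, 531, 158, 91], [319, 163, 522, 144, 82], [320, 164, 522, 150, 75], [321, 165, 529, 149, 75], [321, 166, 530, 148, 72], [322, 167, 536, 148, 71], [319, 169, 528, 142, 60], [286, 176, 541, -18, 111], [285, 180, 540, -20, 94], [324, 189, 593, 113, 27]]
side 20 [[527. -24. 110.]
 [532. -20. 111.]
 [538. -15. 114.]] 259.5 224.5
changed 62 [[239, 193, 644, -167, 45], [240, 194, 643, -171, 37], [258, 222, 555, -77, 50], [258, 223, 537, -21, 113], [258, 224, 536, -19, 113], [257, 225, 538, -17, 110], [262, 225, 525, -18, 114], [261, 226, 527, -16, 111], [225, 259, 581, 89, 85], [227, 260, 575, 89, 85], [216, 280, 598, 113, 22], [229, 282, 566, 107, 22], [247, 299, 502, 153, 50]]
```

View pics/i.png

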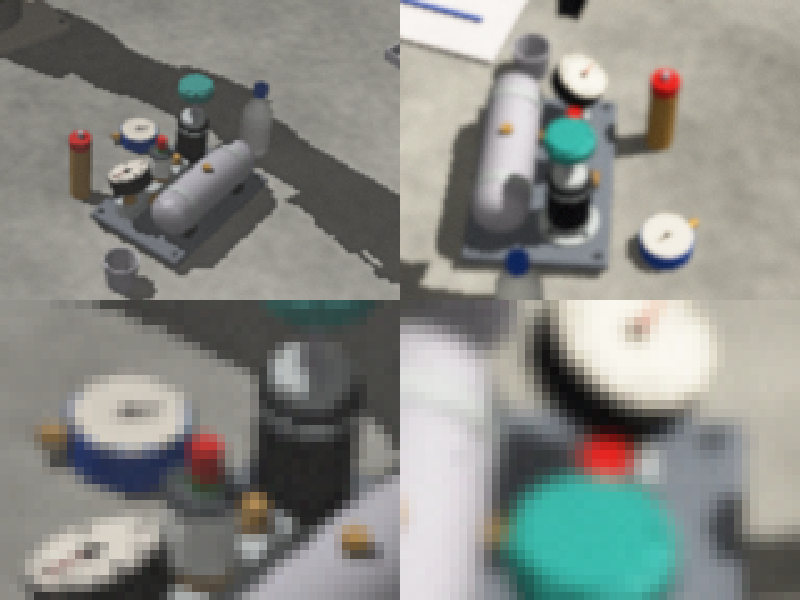

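The pin top is at about 111 mm with its green band showing at crop pixel (205, 485). The knob is up at 160 mm and the bystanders are in place. The arm is well clear, so I'm handing in.

```bash
python3 -c "
from workcell import manip
print(manip.finish_job())"
```

```text
the job is handed in; nothing more can be done
None
```

I pumped the knob down to its stop eight times with shut fingertips, let it spring back each time, then raised the arm well clear and handed the job in at about 13 s. No verdict is reported.

- **Pin:** in the last images its top stands at about 111 mm (110 mm is fully out), and the green band shows above the turret's cap.
- **Knob:** its top is back at about 160 mm, the rest height. Depth readings scatter by a few millimetres, so this does not prove the 2 mm limit by itself. With the arm well clear, nothing was holding it down.
- **Loose items:** they look unmoved in the last pictures. The pixel differences from the first frame were at the pin and elsewhere looked like shadow edges; I did not measure each object's position.
- **Forces:** the wrist force I saw peaked at about 45 N, when the fingertips pressed the knob onto its stop. The limit is 120 N.

**Disagreement found:** the reported TCP is about 37 mm below the real fingertips, as all three cameras showed. My first descent therefore stopped above the knob without touching it. I set the stroke depth from the camera depth and the felt stop instead.

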